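# Hang the tape roll on the free hook of the craft-table carousel

### The arm

A 7-joint arm with a two-finger parallel gripper is mounted at the origin on the work surface. World frame = base frame: x ahead of the robot, y to its left, z up, the work surface at z = 0. Lengths are in m, angles in degrees, forces in N, time in s.
With the tool pointing down it reaches from about 0.425 to 0.875 m from the base axis. Payload 4.7 kg.
Tool frame: the origin (TCP) lies at the very end of the fingers, on their centre line; the grasp point (between the pads) lies env.hold_point_z behind it (env.hold_point_z is the distance from the TCP to the grasp point, in m); z points along the fingers, y is the line along which they close (so a half turn about z gives the same grasp; the last joint's range is limited). The gripper opens to 87 mm and grips with 3 to 60 N. Pads are 19 mm wide; open, the fingers measure 117 mm over their backs; the gripper's body (75 mm by 190 mm) begins 51 mm behind the grasp point.
Start: joints at [-68.291, 18.392, -4.016, 83.108, 1.295, 78.541, -3.26], TCP at [0.232, 0.607, 0.223] pointing down, gripper open.
Joint ranges: [-163.93, 163.93], [-17.29, 119.83], [-79.2, 71.16], [3.27, 140.29], [-89.18, 269.18], [5.43, 117.66], [-154.24, 154.24]. Speed limits (degrees/s): [147.25, 147.25, 180, 180, 180, 180, 180].

### API

Orientations are given as [roll, pitch, yaw] about the fixed x, y, z axes, in that order (R = Rz(yaw) Ry(pitch) Rx(roll)).
In Python, from cell import env gives the robot as it stands.
- The arm moves only by the shell command python3 -m jog 'ROWS' [FORCE]. ROWS is JSON, a list of rows, each an object with "dp": the shift along the tool's x, y, z in cm, a list of three; "twist": the turn about the tool's z in degrees; "fingers": the opening, from 0 (shut) to 1 (fully open). A call has 1 to 8 rows; each row is the pose to reach, as a shift and turn from the pose commanded when the call began, along the tool's axes at that moment; what a row does not reach only later rows make up. A row lasts 1/8 s, in which the tool goes at most 62.5 mm and 10.7 degrees, less where a joint would pass 70% of its speed; a pose out of reach is approached as far as the arm can. A call with a gripper value outside its range is refused whole. The fingers move at their own pace and stop on an object; FORCE is the grip in N (left out, the last holds). Time passes only in rows, so rows that repeat a pose let the fingers close. It gives the time, the measured TCP pose, the force, the opening and the grip force at its end, in the units of the state.
- env.get_obs(): the state, without advancing time (a new reading comes with each control period).
- env.read_camera(name): name is "scene" or "top" or "wrist"; returns a dict with "pixels" (384x512x3 uint8, blue, green, red), "depth" (384x512 float32, m along the optical axis (not along the pixel's ray), 0 where there is no reading), "fx", "fy", "cx", "cy" (pixels), "rvec" (rotation vector, rad) and "tvec" (3), from world to camera coordinates, as OpenCV has them. Camera axes: x right, y down, z forward; pixel columns grow to the right and rows downward; lengths in m; the calibration is good to about 2 mm. A picture is of the moment at which its call begins.
- env.sign_off(): hands the job in; it is judged then, once.
The state is a dict: "time_s": time; "qpos": joint angles; "joint_velocities": joint speeds; "effort": joint torques, N m; "tool_pos": TCP position; "tool_rot": TCP orientation; "force": force on the tool from outside, world axes, zero at the start; "wrist_torque": the same for the moment, N m; "grip_width": finger opening in m; "grasp_force": force on a finger pad.
Only numpy, scipy, OpenCV 4.12 (cv2) and the standard library are available. Lean on these libraries where they do the work, as an engineer would, in place of code of your own. Each camera call takes 0.05 s, during which the arm holds its last target. There are 200 camera calls.

### The job

Turn the tape carousel, slowly and without spinning it, until its one free hook stands over the dark raised block on the foot. Then take the spare tape roll from its wooden rest, hang it on that hook and press it back until you feel it bear on the round collar at the hook's root, with a gentle push of 5 to 10 N. Leave it hanging against the collar, the hook still over the block, the other three rolls on their hooks and the rest of the table undisturbed.

Things in the scene. Friction and masses are not known exactly. Their poses are not given: they have to be found in the camera images.
- foot: the carousel's fixed foot: pale wooden disc 160 mm across and 14 mm thick with an upright steel column 22 mm thick, its top 205 mm above the table. Origin: centre of the underside, on the turning axis. Its -x axis points to the dark raised block (30 x 12 x 10 mm) on the rim, which marks the front. The foot's yaw differs from run to run
- carousel: turning head: wooden hub 68 mm across, from 22 mm below to 18 mm above the hook centrelines, with four equal level hooks at 90 degrees. Origin: on the turning axis at hook centreline height, which differs from run to run; z up; the free hook points along its -x. No stops, turns against steady friction (0.22 N m), stays where left; starts with its yaw 0.6 to 1.45 rad more than the foot's
- hook_tip (a point): outermost point of the free hook, on its centreline, 113 mm from the turning axis. A level round bar 16 mm thick; 105 mm from the axis it turns up into a rounded nose, top 13 mm above the centreline, 5 mm above the bar. A rigid round collar, 44 mm across, is clamped on it near the root, its face 42 to 60 mm from the axis: differs each run, not measured, to be felt
- roll: the spare tape roll, white with a cardboard core: 54 mm outside, 26 mm bore, 24 mm wide, 50 to 100 g, rigid, standing on its edge in the rest. Origin at its centre; x along its bore. Hanging on a hook, its centre is 5 mm under the hook centreline; the nose passes through the bore when the centre is 0 to 5 mm above the centreline. Seated, its centre is 12 mm outside the collar's face
- rest: small fixed plywood rest 50 x 46 mm with two 14 mm high rails along its x axis; the roll stands between them, its bore along the rest's x, its centre 36 mm above the table. The rails span 46 mm across, so the roll can be gripped across its diameter from above
- hung_right: roll on the hook along the carousel's -y: 60 mm outside, 20 mm wide, loose; origin at its centre, x along its bore
- hung_back: roll on the hook along the carousel's +x: 50 mm outside, 30 mm wide, loose; origin at its centre, x along its bore
- hung_left: roll on the hook along the carousel's +y: 56 mm outside, 16 mm wide, loose; origin at its centre, x along its bore
- bowl: green plastic bowl, 120 mm across, 50 mm high; bystander, origin under its centre
- glue: glue jar, 54 mm across, 110 mm high; bystander, origin under its centre
- punch: black hole punch, 55 x 35 x 30 mm; bystander, origin under its centre
- marker: black marker pen, 16 mm thick, 130 mm long, lying along its x; bystander
- flat_roll: large tape roll lying flat, 90 mm across, 18 mm high; bystander, origin under its centre
Things that resemble listed ones, but are neither listed nor needed, are in the scene too. Leave any purple or yellow look-alike of the roll alone.

How it is judged:
By the outcome, as a careful person would: the job done as asked, in the order asked, and still so for the second after the job is handed in, with the robot touching nothing.
It also fails if it takes over 72 s, if anything falls off the work surface, if the arm or the gripper's body presses on something with over 40 N, if the wrist force passes 120 N, or if a joint passes its speed limit or range.

## Working session

There is one attempt and no reset: what is moved stays moved. The work goes in short steps, Python scripts to look and compute and a shell command to move; the robot and the scene stay as the last step left them, time stands still between calls to the robot, and variables do not carry over. Pictures are saved under pics/ and viewed, at most 10 in all, crops included, and the job is handed in when it is done.

```bash
mkdir -p pics; ls; cat > h.py <<'E'
import numpy as np, cv2
from cell import env
def cam(n):
    c=env.read_camera(n); R=cv2.Rodrigues(np.array(c["rvec"],float))[0]; t=np.array(c["tvec"],float).ravel()
    c["R"],c["t"]=R,t; c["o"]=-R.T@t
    return c
def pts(c):
    v,u=np.mgrid[:384,:512]; d=c["depth"]
    P=np.stack([(u-c["cx"])/c["fx"]*d,(v-c["cy"])/c["fy"]*d,d],-1)
    return (P-c["t"])@c["R"]
def onz(c,u,v,z):
    r=np.array([(u-c["cx"])/c["fx"],(v-c["cy"])/c["fy"],1.])@c["R"]
    return c["o"]+r*(z-c["o"][2])/r[2]
E
python3 - <<'E'
from h import *
o=env.get_obs(); print({k:np.round(v,3).tolist() for k,v in o.items()}, env.hold_point_z)
a=[]
for n in("scene","top"):
    c=cam(n); print(n,c["o"],c["fx"],c["R"][2]); cv2.imwrite(f"pics/{n}0.png",c["pixels"]); np.save(n+"0.npy",pts(c))
E
```

```text
pics
{'time_s': 0.0, 'qpos': [-68.292, 18.439, -4.016, 83.175, 1.294, 78.539, -3.261], 'joint_velocities': [0.035, -0.012, 0.071, -0.001, -0.077, -0.136, -0.01], 'effort': [-0.0, -49.129, -0.404, -31.252, -0.064, 0.044, 0.0], 'tool_pos': [0.232, 0.607, 0.221], 'tool_rot': [-179.893, 0.005, 159.101], 'force': [0.985, 0.564, -0.069], 'wrist_torque': [0.011, -0.005, 0.032], 'grasp_force': 0.0, 'grip_width': 0.087} 0.0187
scene [1.10588629 0.51417293 0.59522962] 383.7233576642217 [-0.64448935 -0.54511951 -0.53616994]
top [0.48491533 0.05036853 1.0452451 ] 458.9629441702297 [ 0.09296852  0.00739372 -0.9956416 ]
```

View pics/scene0.png

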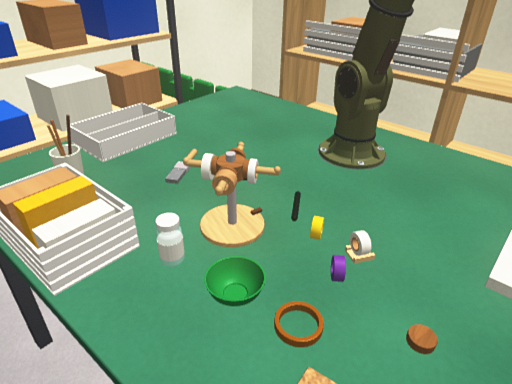

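View pics/top0.png

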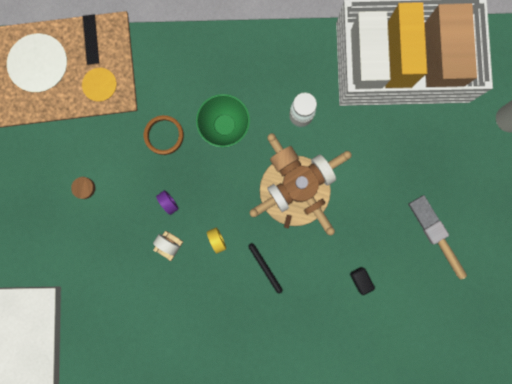

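Candidates for the roll: white at top (167,245) / scene (361,242) in the wooden rest; yellow at top (216,240) and purple at (167,203) are decoys. The free hook is at top (330,232), opposite the brown roll (287,158). The block is at (288,221). I'll confirm in a crop and measure.

```bash
python3 - <<'E'
from h import *
t=cv2.imread("pics/top0.png"); s=cv2.imread("pics/scene0.png")
a=cv2.resize(t[120:270,140:360],(800,545),interpolation=cv2.INTER_CUBIC)
b=cv2.resize(s[140:280,170:390],(800,509),interpolation=cv2.INTER_CUBIC)
cv2.imwrite("pics/crop.png",cv2.resize(np.vstack([a,b]),(450,600)))
P=np.load("top0.npy"); S=np.load("scene0.npy")
def show(n,m,Q):
    q=Q[m]; print(n,len(q),np.round(np.median(q,0),3),np.round(q.min(0),3),np.round(q.max(0),3))
for n,(u,v) in dict(col=(302,182),tip=(330,232),tipL=(254,213),tipR=(347,156),tipB=(272,138),block=(288,221),rollW=(165,245),hubtop=(295,188),bowl=(224,125),collar=(315,207)).items(): print(n,P[v,u].round(4))
z=P[...,2]; m=(abs(z-.014)<.004); m[:,:255]=0;m[:,335:]=0;m[:150]=0;m[230:]=0
print("disc",cv2.minEnclosingCircle(P[m][:,:2].astype(np.float32)))
hsv=cv2.cvtColor(t,cv2.COLOR_BGR2HSV)
for n,(u0,u1,v0,v1) in dict(rest=(150,186,228,262)).items():
    mm=np.zeros(z.shape,bool); mm[v0:v1,u0:u1]=1
    show("all",mm&(z>.008),P); show("white",mm&(hsv[...,1]<60)&(z>.04),P)
    q=P[mm&(hsv[...,1]<70)&(z>.055)]; show("crest",mm&(z>.058),P)
    print(cv2.minAreaRect(P[mm&(z>.004)&(z<.02)][:,:2].astype(np.float32)), cv2.minAreaRect(P[mm&(z>.03)][:,:2].astype(np.float32)))
mm=np.zeros(z.shape,bool); mm[120:250,240:360]=1
hk=mm&(z>.1); show("head",hk,P)
E
```

```text
col [ 0.5635 -0.0207  0.2058]
tip [ 0.4709 -0.072   0.1832]
tipL [0.5093 0.0691 0.182 ]
tipR [ 0.6132 -0.1091  0.1835]
tipB [0.6513 0.0319 0.1818]
block [ 0.4944 -0.0025  0.0248]
rollW [0.4488 0.2624 0.0626]
hubtop [ 0.5542 -0.0088  0.1881]
bowl [0.7184 0.1381 0.0045]
collar [ 0.5177 -0.0446  0.1923]
disc ((0.5593309998512268, -0.01860930398106575), 0.08259342610836029)
all 415 [0.449 0.263 0.053] [0.413 0.05  0.008] [0.485 0.299 1.045]
white 287 [0.448 0.263 0.057] [0.426 0.05  0.04 ] [0.485 0.293 1.045]
crest 130 [0.449 0.267 0.061] [0.434 0.05  0.058] [0.485 0.282 1.045]
((0.44852152466773987, 0.2719725966453552), (0.06324151903390884, 0.05719614028930664), 45.4793815612793) ((0.45389771461486816, 0.17067529261112213), (0.046380266547203064, 0.2441149801015854), 3.6996347904205322)
head 3524 [ 0.566 -0.013  0.186] [ 0.465 -0.117  0.147] [0.66  0.079 1.045]
```

View pics/crop.png

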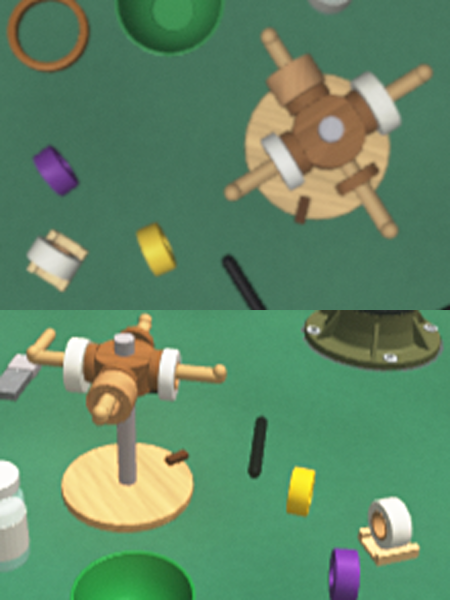

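The crop confirms it: the white roll with cardboard core sits in the wooden rest, and the free hook carries only the thin collar, with the block on the foot rim. Next I'll refine the block bearing and the roll pose.

```bash
python3 - <<'E'
from h import *
t=cv2.imread("pics/top0.png"); P=np.load("top0.npy"); z=P[...,2]
hsv=cv2.cvtColor(t,cv2.COLOR_BGR2HSV); v=hsv[...,2]
c=cam("top")
mm=np.zeros(z.shape,bool); mm[210:232,278:298]=1
b=mm&(v<105)&(hsv[...,0]<25); ys,xs=np.nonzero(b); print("block px",xs.mean(),ys.mean(),len(xs)); B=onz(c,xs.mean(),ys.mean(),.023); print(B)
ax=np.array([.5612,-.0200]); print("bearing",np.degrees(np.arctan2(*(B[:2]-ax)[::-1])))
S=cv2.imread("pics/scene0.png"); SP=np.load("scene0.npy"); sh=cv2.cvtColor(S,cv2.COLOR_BGR2HSV)
m2=(sh[...,2]<110)&(sh[...,0]<25)&(SP[...,2]>.012)&(SP[...,2]<.03)&(np.hypot(SP[...,0]-.561,SP[...,1]+.02)<.1)
m2[:, :235]=0; q=SP[m2]; print("scene block",len(q),q.mean(0)); print(np.degrees(np.arctan2(*(q.mean(0)[:2]-ax)[::-1])))
mm=np.zeros(z.shape,bool); mm[228:264,148:188]=1; mm&=z<.5
for n,k in dict(w=mm&(hsv[...,1]<70)&(z>.045),wood=mm&(z>.004)&(z<.02)).items():
    q=P[k][:,:2].astype(np.float32); print(n,len(q),q.mean(0),cv2.minAreaRect(q),P[k][:,2].max())
    e,V=np.linalg.eigh(np.cov(q.T)); print(e**.5,np.degrees(np.arctan2(V[1],V[0])))
q=P[mm&(z>.04)]; print(q[:,2].max())
E
```

```text
block px 287.32608695652175 221.45652173913044 46
[ 0.49348762 -0.0010469   0.023     ]
bearing 164.36274836516398
scene block 22 [0.50096458 0.00190375 0.02023748]
160.0169236248517
w 266 [0.44790825 0.264691  ] ((0.44801172614097595, 0.2661489248275757), (0.04960714653134346, 0.024672888219356537), 56.1116943359375) 0.06567861684187822
[0.00727345 0.01354089] [145.74149239  55.74149239]
wood 183 [0.4462922  0.26694575] ((0.4457944929599762, 0.274654358625412), (0.06324151903390884, 0.06484561413526535), 45.4793815612793) 0.01999976711527019
[0.01517709 0.02032548] [-118.03998112  151.96001888]
0.06567861684187822
```

```bash
python3 -m jog '[{"dp":[0,0,0],"fingers":1}]' 10; sed -n 1,5p /dev/null
```

```text
validation failed for argument at $[0]...
```

```bash
python3 -m jog '[{"dp":[-3,-3.4,-0.3],"twist":8,"fingers":1},{"dp":[-6,-6.8,-0.6],"twist":16,"fingers":1},{"dp":[-9,-10.2,-1],"twist":24,"fingers":1},{"dp":[-12,-13.6,-1],"twist":32,"fingers":1},{"dp":[-15,-17,-1],"twist":40,"fingers":1},{"dp":[-18,-20.4,-1],"twist":48,"fingers":1},{"dp":[-21,-23.8,-1],"twist":56,"fingers":1},{"dp":[-23.6,-27.1,-1],"twist":64,"fingers":1}]' 10; python3 - <<'E'
from h import *
o=env.get_obs(); print(o["time_s"],o["tool_pos"],o["tool_rot"],np.round(o["qpos"],1))
p=np.array(o["tool_pos"]); y=np.radians(o["tool_rot"][2]); d=np.array([.4789,-.0674])-p[:2]
print("dp",d@[np.cos(y),np.sin(y)],d@[np.sin(y),-np.cos(y)],"twist",np.degrees(y)-29.9)
E
```

```text
time_s: 1.15
tool_pos: [0.3561, 0.2681, 0.2325]
tool_rot: [180.0, -0.0, 94.8]
force: [0.5, 0.4, -0.0]
grip_width: 0.087
grasp_force: 0.0
1.15 [0.35611712 0.26812977 0.23245727] [ 1.79996830e+02 -4.96879529e-03  9.48008474e+01] [-52.7  -7.4  11.3 109.9   1.5  77.4 -37. ]
dp -0.34462862130932387 0.09427076059248406 twist 64.90084735401496
```

```bash
python3 -m jog '[{"dp":[-4.3,1.2,0],"twist":8,"fingers":1},{"dp":[-8.6,2.4,0],"twist":16,"fingers":1},{"dp":[-12.9,3.5,0],"twist":24,"fingers":1},{"dp":[-17.2,4.7,0],"twist":32,"fingers":1},{"dp":[-21.5,5.9,0],"twist":40,"fingers":1},{"dp":[-25.8,7.1,0],"twist":48,"fingers":1},{"dp":[-30.2,8.3,0],"twist":56,"fingers":1},{"dp":[-34.5,9.4,0],"twist":65,"fingers":1}]' 10; python3 - <<'E'
from h import *
o=env.get_obs(); print(np.round(o["qpos"],1))
c=cam("wrist"); cv2.imwrite("pics/w1.png",c["pixels"]); np.save("w1.npy",pts(c)); print(c["o"],c["R"][2])
E
```

```text
time_s: 2.15
tool_pos: [0.4802, -0.0668, 0.2325]
tool_rot: [-180.0, -0.0, 29.8]
force: [0.2, 0.1, 0.5]
grip_width: 0.0868
grasp_force: 0.0
[-30.1  -3.7  33.7 106.    2.1  77.1 -57.1]
[ 0.54237852 -0.03124806  0.39399946] [-0.22782499 -0.1310159  -0.96484745]
```

View pics/w1.png

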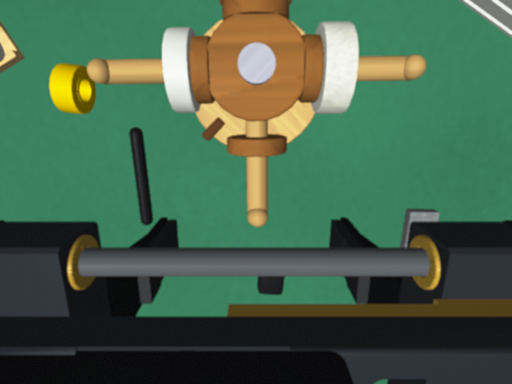

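The wrist view shows the free hook, tip at (257,217), running straight between the fingers, and the block at (213,128). I'll measure the hook line, axis and block from this view, then descend.

```bash
python3 - <<'E'
from h import *
t=cv2.imread("pics/w1.png"); P=np.load("w1.npy"); z=P[...,2]; hsv=cv2.cvtColor(t,cv2.COLOR_BGR2HSV)
c=cam("wrist")
col=np.zeros(z.shape,np.uint8); col[35:90,230:285]=1
k=(col>0)&(z>.198)&(z<.215); q=P[k]; ax=q[:,:2].mean(0); (cx,cy),r=cv2.minEnclosingCircle(q[:,:2].astype(np.float32)); print("axis",ax,(cx,cy),r,np.median(q[:,2]))
k=np.zeros(z.shape,bool); k[160:205,240:275]=1; k&=(z>.165)&(z<.2); q=P[k]; print("hooktop z",np.percentile(q[:,2],[50,98])); 
ys,xs=np.nonzero(k); A=[onz(c,np.mean(xs[ys==r]),r,.172)[:2] for r in (163,183,203)]; print(A)
for a in A: print(np.degrees(np.arctan2(*(a-ax)[::-1])),np.linalg.norm(a-ax))
q=P[60:220,80:430].reshape(-1,3); 
for n,(u0,u1,v0,v1) in dict(free=(245,270,208,226),L=(85,110,58,84),R=(400,428,54,80)).items():
    q=P[v0:v1,u0:u1].reshape(-1,3); q=q[(q[:,2]>.15)&(q[:,2]<.2)]; d=np.hypot(*(q[:,:2]-ax).T); print(n,d.max(),q[:,2].max(), np.degrees(np.arctan2(*(q.mean(0)[:2]-ax)[::-1])))
v=hsv[...,2]; k=np.zeros(z.shape,bool); k[112:145,198:228]=1; k&=(v<125)&(hsv[...,0]<20)&(hsv[...,1]>120)
ys,xs=np.nonzero(k); print("block",len(xs),xs.mean(),ys.mean(),np.median(P[k],0)); 
kt=k&(z>.021); q=P[kt]; print(len(q),q.mean(0),cv2.minAreaRect(q[:,:2].astype(np.float32)),np.degrees(np.arctan2(*(q.mean(0)[:2]-ax)[::-1])))
k=(z>.010)&(z<.018)&(np.hypot(P[...,0]-.561,P[...,1]+.02)<.09); print("disc",cv2.minEnclosingCircle(P[k][:,:2].astype(np.float32)))
print("all hue block",np.median(hsv[k],0), hsv[128,213])
E
```

```text
axis [ 0.56368412 -0.02097452] (0.5636993646621704, -0.021007928997278214) 0.011085236445069313 0.20422216344719063
hooktop z [0.17617076 0.17815476]
[array([ 0.50929184, -0.06130198]), array([ 0.49622462, -0.06904081]), array([ 0.48250034, -0.07672582])]
-143.44606733878229 0.06771133227802723
-144.5293459459377 0.0828320725837019
-145.52146309474065 0.09848357222365814
free 0.11089850296717034 0.18308738998093432 -149.59742867540714
L 0.11183918884482656 0.18353971624828433 120.6092776044712
R 0.1115344353507281 0.184209017532977 -59.745769112250066
block 209 212.9043062200957 128.74641148325358 [ 0.49463742 -0.00295485  0.0231424 ]
208 [ 0.49553405 -0.00332531  0.02848227] ((0.5132989883422852, -0.011110769584774971), (0.012568354606628418, 0.06961726397275925), 65.53150177001953) 165.48077290225314
disc ((0.5618115663528442, -0.01966048590838909), 0.08172903209924698)
all hue block [ 21. 120. 232.] [ 12 157 107]
```

```bash
python3 -m jog '[{"dp":[0,0.2,1.5],"twist":0,"fingers":1},{"dp":[0,0.2,3],"twist":0,"fingers":1},{"dp":[0,0.2,4.5],"twist":0,"fingers":1},{"dp":[0,0.2,6],"twist":0,"fingers":1},{"dp":[0,0.2,7.2],"twist":0,"fingers":1},{"dp":[0,0.2,8.1],"twist":0,"fingers":1},{"dp":[0,0.2,8.1],"twist":0,"fingers":0.6},{"dp":[0,0.2,8.1],"twist":0,"fingers":0.3}]' 5; python3 -m jog '[{"dp":[0,0,0],"twist":0,"fingers":0.25},{"dp":[0,0,0],"twist":0,"fingers":0.22},{"dp":[0,0,0],"twist":0,"fingers":0.15},{"dp":[0,0,0],"twist":0,"fingers":0.15},{"dp":[0,0,0],"twist":0,"fingers":0.15}]' 5
python3 - <<'E'
from h import *
o=env.get_obs(); p=np.array(o["tool_pos"]); y=np.radians(o["tool_rot"][2]); ax=np.array([.563,-.0205])
print(p,np.degrees(y)); r=np.linalg.norm(p[:2]-ax); a0=np.degrees(np.arctan2(*(p[:2]-ax)[::-1]))%360; print(r,a0)
for d in np.arange(0,46,3)[1:].tolist():
    a=np.radians(a0-d); w=ax+r*np.array([np.cos(a),np.sin(a)])-p[:2]
    print(d,np.round(100*np.array([w@[np.cos(y),np.sin(y)],w@[np.sin(y),-np.cos(y)]]),2))
E
```

```text
time_s: 3.25
tool_pos: [0.4814, -0.0672, 0.152]
tool_rot: [180.0, -0.0, 30.1]
force: [-0.1, -0.2, 0.1]
grip_width: 0.0741
grasp_force: 0.0
time_s: 3.88
tool_pos: [0.481, -0.0671, 0.1516]
tool_rot: [-180.0, -0.0, 30.1]
force: [0.3, 0.6, 0.3]
grip_width: 0.0249
grasp_force: 0.0
[ 0.48102579 -0.06713907  0.15157284] 30.096481906913912
0.09431317171717825 209.63762560763678
3 [ 0.02 -0.49]
6 [ 0.06 -0.99]
9 [ 0.13 -1.47]
12 [ 0.22 -1.96]
15 [ 0.34 -2.44]
18 [ 0.48 -2.91]
21 [ 0.65 -3.37]
24 [ 0.85 -3.83]
27 [ 1.06 -4.27]
30 [ 1.3  -4.71]
33 [ 1.56 -5.12]
36 [ 1.85 -5.53]
39 [ 2.15 -5.92]
42 [ 2.47 -6.29]
45 [ 2.82 -6.65]
```

```bash
python3 -m jog '[{"dp":[0,0,0],"twist":0,"fingers":0.15},{"dp":[0,0,0],"twist":0,"fingers":0.15},{"dp":[0,0,0],"twist":0,"fingers":0.15},{"dp":[0,0,0],"twist":0,"fingers":0.15}]' 5; python3 -m jog '[{"dp":[0.01,-0.25,0],"twist":1.5,"fingers":0.15},{"dp":[0.03,-0.6,0],"twist":3.8,"fingers":0.15},{"dp":[0.06,-0.99,0],"twist":6,"fingers":0.15},{"dp":[0.13,-1.47,0],"twist":9,"fingers":0.15},{"dp":[0.22,-1.96,0],"twist":12,"fingers":0.15},{"dp":[0.34,-2.44,0],"twist":15,"fingers":0.15},{"dp":[0.48,-2.91,0],"twist":18,"fingers":0.15},{"dp":[0.65,-3.37,0],"twist":21,"fingers":0.15}]' 5
python3 - <<'E'
from h import *
o=env.get_obs(); p=np.array(o["tool_pos"]); y=np.radians(o["tool_rot"][2]); ax=np.array([.563,-.0205])
r=np.linalg.norm(p[:2]-ax); a0=np.degrees(np.arctan2(*(p[:2]-ax)[::-1]))%360; print(r,a0)
for d in [3,6,9,12,15,18,21,a0-165.3]:
    a=np.radians(a0-d); w=ax+r*np.array([np.cos(a),np.sin(a)])-p[:2]
    print(d,np.round(100*np.array([w@[np.cos(y),np.sin(y)],w@[np.sin(y),-np.cos(y)]]),2))
E
```

```text
time_s: 4.38
tool_pos: [0.4811, -0.0675, 0.1516]
tool_rot: [180.0, -0.0, 30.1]
force: [2.0, -2.8, -1.4]
grip_width: 0.0155
grasp_force: 5.0
time_s: 5.38
tool_pos: [0.4698, -0.0347, 0.1516]
tool_rot: [180.0, -0.0, 8.9]
force: [2.2, -2.8, -1.6]
grip_width: 0.0157
grasp_force: 5.0
0.09423533781619105 188.64980568333692
3 [ 0.02 -0.49]
6 [ 0.06 -0.98]
9 [ 0.12 -1.47]
12 [ 0.22 -1.96]
15 [ 0.33 -2.44]
18 [ 0.48 -2.91]
21 [ 0.64 -3.37]
23.34980568333691 [ 0.79 -3.73]
```

```bash
python3 -m jog '[{"dp":[0.02,-0.49,0],"twist":3,"fingers":0.15},{"dp":[0.06,-0.98,0],"twist":6,"fingers":0.15},{"dp":[0.12,-1.47,0],"twist":9,"fingers":0.15},{"dp":[0.22,-1.96,0],"twist":12,"fingers":0.15},{"dp":[0.33,-2.44,0],"twist":15,"fingers":0.15},{"dp":[0.48,-2.91,0],"twist":18.2,"fingers":0.15},{"dp":[0.64,-3.37,0],"twist":21.2,"fingers":0.15},{"dp":[0.79,-3.73,0],"twist":23.5,"fingers":0.15}]' 5; python3 -m jog '[{"dp":[0,0,0],"twist":0,"fingers":0.15},{"dp":[0,0,0],"twist":0,"fingers":0.3},{"dp":[0,0,0],"twist":0,"fingers":0.5}]' 5
python3 - <<'E'
from h import *
o=env.get_obs(); p=np.array(o["tool_pos"]); ax=np.array([.563,-.0205]); print(p,np.degrees(np.arctan2(*(p[:2]-ax)[::-1])))
c=cam("top"); cv2.imwrite("pics/top1.png",c["pixels"]);c=cam("wrist"); np.save("w2.npy",pts(c)); w=c["pixels"]; cv2.imwrite("pics/w2.png",w)
E
```

```text
time_s: 6.38
tool_pos: [0.4719, 0.0033, 0.1516]
tool_rot: [180.0, -0.1, -14.5]
force: [2.5, -3.9, -2.0]
grip_width: 0.0159
grasp_force: 5.0
time_s: 6.75
tool_pos: [0.471, 0.0039, 0.1515]
tool_rot: [-180.0, 0.1, -14.4]
force: [-0.5, -0.1, -0.8]
grip_width: 0.0282
grasp_force: 0.0
[0.47101968 0.00391239 0.15150284] 165.13588730752977
```

View pics/w2.png

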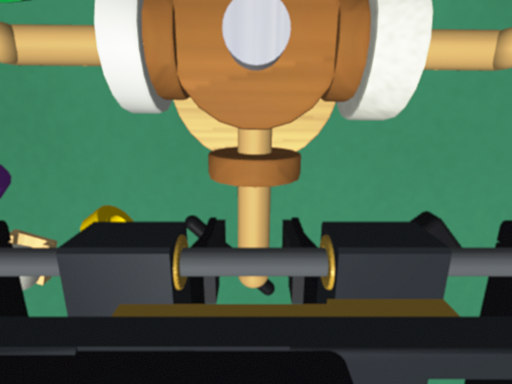

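The hook is released, pointing out between the fingers with the collar at (255,165); the block is hidden beneath it. I'll rise and move to view the roll from close by, and recheck the carousel from above.

```bash
python3 -m jog '[{"dp":[0,0,-2],"twist":0,"fingers":0.6},{"dp":[0,0,-4.5],"twist":0,"fingers":0.8},{"dp":[-1,-2,-7],"twist":0,"fingers":1},{"dp":[-3.5,-7,-7],"twist":4,"fingers":1},{"dp":[-6,-12,-6.5],"twist":8,"fingers":1},{"dp":[-9,-17,-6],"twist":12,"fingers":1},{"dp":[-12,-22,-5],"twist":16,"fingers":1},{"dp":[-14.4,-26.8,-4],"twist":20,"fingers":1}]' 15
python3 - <<'E'
from h import *
c=cam("top"); cv2.imwrite("pics/top2.png",c["pixels"]); np.save("top2.npy",pts(c)); T=cv2.resize(c["pixels"][130:250,230:370],(490,420),interpolation=cv2.INTER_CUBIC)
c=cam("wrist"); np.save("w3.npy",pts(c)); cv2.imwrite("pics/w3.png",c["pixels"]); W=c["pixels"]; W=cv2.resize(W,(300,225))
o=np.zeros((420,790,3),np.uint8); o[:,:490]=T; o[:225,490:]=W; cv2.imwrite("pics/mix.png",o)
P=np.load("top2.npy"); z=P[...,2]; reg=np.zeros(z.shape,bool); reg[120:260,230:370]=1; reg&=(z>.15)&(z<.21); 
ax=np.array([.5612,-.02]); q=P[reg]; d=q[:,:2]-ax; r=np.hypot(*d.T); a=np.degrees(np.arctan2(d[:,1],d[:,0]))%360
for lo in (165,255,345,75):
    k=(r>.085)&(abs((a-lo+180)%360-180)<20); print(lo,(np.median((a[k]-lo+180)%360-180)+lo),r[k].max(),q[k].mean(0))
# collar face from w2
P=np.load("w2.npy"); d=P[...,:2]-np.array([.563,-.0205]); u=np.array([np.cos(np.radians(165.2)),np.sin(np.radians(165.2))]); al=d@u; la=d@[-u[1],u[0]]
k=(P[...,2]>.183)&(P[...,2]<.2)&(abs(la)<.02)&(al>.036)&(al<.08); print("collar along",al[k].min(),np.percentile(al[k],[50,98]),P[...,2][k].max())
E
```

```text
time_s: 7.85
tool_pos: [0.4065, 0.2598, 0.1931]
tool_rot: [179.8, 2.0, -29.1]
force: [1.0, -0.7, -0.2]
grip_width: 0.0869
grasp_force: 0.0
165 163.9329447375787 0.11018143731789011 [0.46773131 0.00680778 0.17771059]
255 255.44112932840807 0.11097417647810576 [ 0.5370299  -0.11401201  0.17711722]
345 346.00965904099667 0.11419325145780122 [ 0.65678011 -0.04391679  0.17715214]
75 74.38736327498034 0.11300120409531925 [0.58779522 0.07496849 0.17739767]
collar along 0.04371647245586382 [0.04920614 0.05536652] 0.19289869232229803
```

View pics/mix.png

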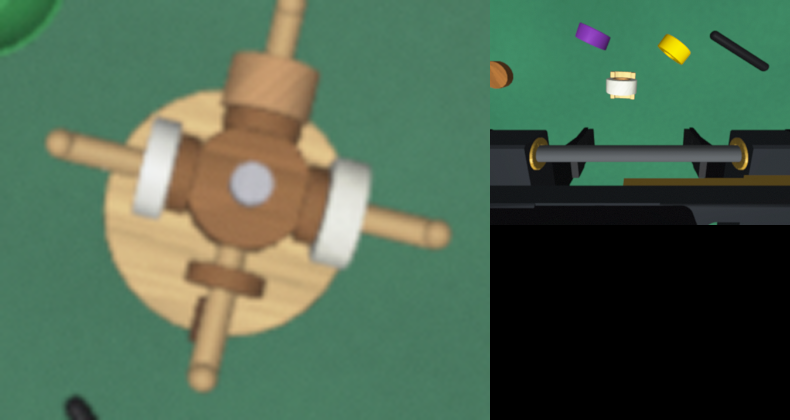

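The carousel measures 164.9° against the block's ~165°, and the apparent offset of the block matches the parallax. The wrist inset shows the white roll in its rest at about (220,145) in full-size pixels. Measuring it now.

```bash
python3 - <<'E'
from h import *
P=np.load("w3.npy"); t=cv2.imread("pics/w3.png"); hsv=cv2.cvtColor(t,cv2.COLOR_BGR2HSV); z=P[...,2]
reg=np.zeros(z.shape,bool); reg[115:175,190:255]=1
for n,k in dict(white=reg&(hsv[...,1]<60)&(z>.045)&(z<.08),top=reg&(z>.058)&(z<.08),wood=reg&(hsv[...,1]>60)&(hsv[...,0]<30)&(z>.003)&(z<.03)).items():
    q=P[k]; print(n,len(q),q.mean(0),cv2.minAreaRect(q[:,:2].astype(np.float32)),q[:,2].max())
o=env.get_obs(); print(o["tool_pos"],o["tool_rot"],np.round(o["qpos"],1))
E
```

```text
white 1250 [0.44896944 0.26349005 0.05700616] ((0.4486112594604492, 0.26452362537384033), (0.04922540858387947, 0.024202020838856697), 57.54334259033203) 0.06328484911257669
top 662 [0.44886393 0.26430057 0.06036764] ((0.4487193524837494, 0.2647838592529297), (0.028905415907502174, 0.024125447496771812), 57.41953659057617) 0.06328484911257669
wood 691 [0.45193703 0.26216192 0.01032704] ((0.4452977776527405, 0.2663249969482422), (0.04504389315843582, 0.050343893468379974), 57.92396926879883) 0.029199238286514297
[0.41391039 0.24831464 0.19183489] [179.49514013   1.77707637 -30.28286324] [ -45.3   -0.2   12.2  108.    -1.4   73.4 -152.9]
```

```bash
python3 -m jog '[{"dp":[0,0,0],"twist":-10.5,"fingers":1},{"dp":[0,0,0],"twist":-21,"fingers":1},{"dp":[0,0,0],"twist":-31.5,"fingers":1},{"dp":[0,0,0],"twist":-42,"fingers":1},{"dp":[0,0,0],"twist":-52.5,"fingers":1},{"dp":[0,0,0],"twist":-63,"fingers":1},{"dp":[0,0,0],"twist":-73.5,"fingers":1},{"dp":[0,0,0],"twist":-84,"fingers":1}]' 15;  python3 -m jog '[{"dp":[0,0,0],"twist":-10.5,"fingers":1},{"dp":[0,0,0],"twist":-21,"fingers":1},{"dp":[0,0,0],"twist":-31.5,"fingers":1},{"dp":[0,0,0],"twist":-42,"fingers":1},{"dp":[0,0,0],"twist":-52.5,"fingers":1},{"dp":[0,0,0],"twist":-63,"fingers":1},{"dp":[0,0,0],"twist":-73.5,"fingers":1},{"dp":[0,0,0],"twist":-84,"fingers":1}]' 15
cat >> h.py <<'E'
def go(x,y,yaw):
    o=env.get_obs(); p=np.array(o["tool_pos"]); a=np.radians(o["tool_rot"][2]); d=np.array([x,y])-p[:2]
    print(p.round(4),np.round(o["tool_rot"],2),"j",np.round(o["qpos"],1),"F",np.round(o["force"],2)); print("dp cm",np.round(100*np.array([d@[np.cos(a),np.sin(a)],d@[np.sin(a),-np.cos(a)]]),2),"twist",round((np.degrees(a)-yaw+180)%360-180,2))
E
python3 -c "from h import *; go(.4487,.2647,147.5)"
```

```text
time_s: 8.95
tool_pos: [0.4158, 0.2454, 0.1935]
tool_rot: [-178.3, 0.5, 53.7]
force: [0.3, 0.6, -0.3]
grip_width: 0.087
grasp_force: 0.0
time_s: 9.95
tool_pos: [0.4159, 0.2454, 0.1935]
tool_rot: [-179.3, -1.6, 137.7]
force: [0.3, -0.7, 0.5]
grip_width: 0.0868
grasp_force: 0.0
[0.4159 0.2454 0.1935] [-179.32   -1.63  137.66] j [-45.8  -0.4  13.2 108.   -1.4  73.5  15.4] F [ 0.25 -0.74  0.5 ]
dp cm [-1.13  3.64] twist -9.84
```

```bash
cat >> h.py <<'E'
from scipy.spatial.transform import Rotation as Ro
def go(x,y,z,yaw):  # hold point target: x,y,z of grasp point
    o=env.get_obs(); p=np.array(o["tool_pos"]); R=Ro.from_euler("xyz",o["tool_rot"],degrees=True).as_matrix()
    h=p-R[:,2]*env.hold_point_z
    print("hold",h.round(4),np.round(o["tool_rot"],2),"z",R[:,2].round(4),"j7",round(o["qpos"][6],1),"F",np.round(o["force"],2)); print("dp cm",np.round(100*R.T@(np.array([x,y,z])-h),2),"twist",round((o["tool_rot"][2]-yaw+180)%360-180,2))
E
python3 -c "from h import *; go(.4487,.2647,.12,147.5); go(.4487,.2647,.039,147.5)"
```

```text
hold [0.4164 0.2452 0.2122] [-179.32   -1.63  137.66] z [-0.029   0.0103 -0.9995] j7 15.4 F [ 0.25 -0.74  0.5 ]
dp cm [-1.34  3.73  9.14] twist -9.84
hold [0.4164 0.2452 0.2122] [-179.32   -1.63  137.66] z [-0.029   0.0103 -0.9995] j7 15.4 F [ 0.25 -0.74  0.5 ]
dp cm [-1.57  3.82 17.24] twist -9.84
```

```bash
python3 -m jog '[{"dp":[-0.5,1.2,2],"twist":-4,"fingers":1},{"dp":[-1,2.5,5],"twist":-8,"fingers":1},{"dp":[-1.34,3.7,9],"twist":-9.8,"fingers":1},{"dp":[-1.4,3.75,11],"twist":-9.8,"fingers":1},{"dp":[-1.46,3.77,13],"twist":-9.8,"fingers":1},{"dp":[-1.51,3.8,15],"twist":-9.8,"fingers":1},{"dp":[-1.57,3.82,17.2],"twist":-9.8,"fingers":1},{"dp":[-1.57,3.82,17.2],"twist":-9.8,"fingers":1}]' 15
python3 -c "from h import *; go(.4487,.2647,.039,147.5)
c=cam('wrist'); cv2.imwrite('pics/w4.png',c['pixels'])"
```

```text
time_s: 10.95
tool_pos: [0.4469, 0.2643, 0.0193]
tool_rot: [-179.4, -1.7, 147.2]
force: [-0.6, 0.2, 0.3]
grip_width: 0.0867
grasp_force: 0.0
hold [0.4475 0.2641 0.038 ] [-179.38   -1.73  147.18] z [-0.0312  0.0072 -0.9995] j7 29.1 F [-0.58  0.25  0.34]
dp cm [-0.07  0.11 -0.1 ] twist -0.32
```

View pics/w4.png

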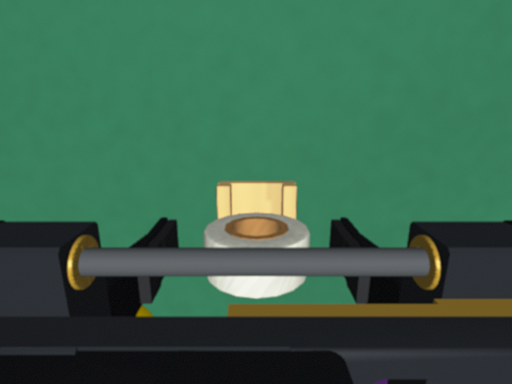

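The white roll at (257,245) is centred between the fingers. Closing on it.

```bash
python3 -m jog '[{"dp":[0,0.05,0],"twist":0,"fingers":0.75},{"dp":[0,0.05,0],"twist":0,"fingers":0.68},{"dp":[0,0.05,0],"twist":0,"fingers":0.5},{"dp":[0,0.05,0],"twist":0,"fingers":0.5},{"dp":[0,0.05,0],"twist":0,"fingers":0.5},{"dp":[0,0.05,0],"twist":0,"fingers":0.5}]' 15
python3 -c "from h import *; go(.45,.265,.22,147.5)"
```

```text
time_s: 11.75
tool_pos: [0.4466, 0.2666, 0.0202]
tool_rot: [-179.5, -1.8, 147.3]
force: [-3.3, -3.6, 5.3]
grip_width: 0.0538
grasp_force: 15.0
hold [0.4472 0.2665 0.0389] [-179.47   -1.79  147.35] z [-0.0313  0.009  -0.9995] j7 29.0 F [-3.26 -3.64  5.32]
dp cm [  0.25  -0.14 -18.11] twist -0.15
```

```bash
python3 -m jog '[{"dp":[0,0,-0.5],"twist":0,"fingers":0.5},{"dp":[0,0,-2],"twist":0,"fingers":0.5},{"dp":[0,0,-4],"twist":0,"fingers":0.5},{"dp":[0,0,-7],"twist":0,"fingers":0.5},{"dp":[0,0,-10],"twist":0,"fingers":0.5},{"dp":[0,0,-13],"twist":0,"fingers":0.5},{"dp":[0,0,-16],"twist":0,"fingers":0.5},{"dp":[0.25,0,-18],"twist":0,"fingers":0.5}]' 15
python3 -c "from h import *; print(env.get_obs()['grip_width'],env.get_obs()['grasp_force']);go(.4354,.0132,.215,165.2)"
```

```text
time_s: 12.75
tool_pos: [0.4514, 0.2676, 0.203]
tool_rot: [-179.8, -1.7, 147.4]
force: [0.7, 1.0, -0.8]
grip_width: 0.0546
grasp_force: 15.0
0.054647996050279146 14.999211430549622
hold [0.4519 0.2674 0.2217] [-179.8    -1.67  147.35] z [-0.0264  0.0129 -0.9996] j7 26.2 F [ 0.67  0.96 -0.81]
dp cm [-12.34 -22.29   0.39] twist -17.85
```

```bash
python3 -m jog '[{"dp":[-1,-1.9,0],"twist":-2,"fingers":0.5},{"dp":[-3,-5.2,0],"twist":-5,"fingers":0.5},{"dp":[-5,-9,0],"twist":-8,"fingers":0.5},{"dp":[-7,-12.7,0.1],"twist":-11,"fingers":0.5},{"dp":[-9,-16.4,0.2],"twist":-14,"fingers":0.5},{"dp":[-11,-19.8,0.3],"twist":-16.5,"fingers":0.5},{"dp":[-12.3,-22.3,0.4],"twist":-17.8,"fingers":0.5},{"dp":[-12.3,-22.3,0.4],"twist":-17.8,"fingers":0.5}]' 15
python3 -c "
from h import *
go(.4354,.0132,.1755,165.2)
c=cam('scene'); cv2.imwrite('pics/s2.png',cv2.resize(c['pixels'][110:260,160:360],(800,600),interpolation=cv2.INTER_CUBIC))"
```

```text
time_s: 13.75
tool_pos: [0.434, 0.0109, 0.1951]
tool_rot: [179.8, -1.7, 164.9]
force: [0.0, -0.3, -0.6]
grip_width: 0.0544
grasp_force: 15.0
hold [0.4345 0.0107 0.2138] [179.76  -1.69 164.92] z [-0.0275  0.0117 -0.9996] j7 67.6 F [ 0.02 -0.25 -0.6 ]
dp cm [-0.13  0.25  3.83] twist -0.28
```

View pics/s2.png

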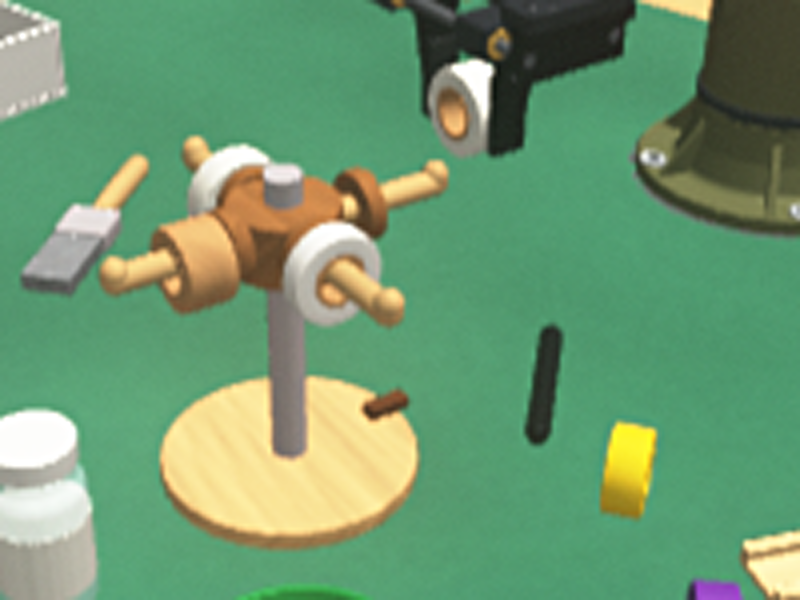

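The roll is held with its bore facing the free hook's nose (437,175), which points the same way as the block (385,403). I'll descend in line with the hook.

```bash
python3 -m jog '[{"dp":[-0.05,0.2,1],"twist":0,"fingers":0.5},{"dp":[-0.1,0.25,2],"twist":-0.3,"fingers":0.5},{"dp":[-0.1,0.25,3],"twist":-0.3,"fingers":0.5},{"dp":[-0.13,0.25,3.8],"twist":-0.3,"fingers":0.5},{"dp":[-0.13,0.25,3.8],"twist":-0.3,"fingers":0.5},{"dp":[-0.13,0.25,3.8],"twist":-0.3,"fingers":0.5}]' 15
python3 -c "
from h import *
go(.4354,.0132,.1755,165.2)
u=np.array([-.9668,.2554]); b=np.array([.563,-.0205]); w=b+u*.095; go(*w,.1755,165.2)
c=cam('scene'); P=pts(c); q=P[(np.hypot(P[...,0]-.44,P[...,1]-.012)<.03)&(P[...,2]>.13)&(P[...,2]<.21)&(c['pixels'].min(-1)>150)]; print(len(q), q.mean(0),q.min(0),q.max(0))
cv2.imwrite('pics/s3.png',c['pixels'])"
```

```text
time_s: 14.55
tool_pos: [0.4346, 0.0155, 0.1562]
tool_rot: [179.8, -1.8, 165.5]
force: [0.5, 0.1, -0.4]
grip_width: 0.0543
grasp_force: 15.0
hold [0.4352 0.0153 0.1749] [179.84  -1.77 165.47] z [-0.0293  0.0105 -0.9995] j7 68.6 F [ 0.55  0.14 -0.44]
dp cm [-0.07 -0.2  -0.06] twist 0.27
hold [0.4352 0.0153 0.1749] [179.84  -1.77 165.47] z [-0.0293  0.0105 -0.9995] j7 68.6 F [ 0.55  0.14 -0.44]
dp cm [-3.77 -0.21 -0.18] twist 0.27
83 [0.44784912 0.02463063 0.19217452] [0.43304435 0.00557634 0.17167025] [0.4569186  0.03849964 0.19921795]
```

```bash
python3 -m jog '[{"dp":[0,-0.1,0],"twist":0,"fingers":0.5},{"dp":[0,-0.1,0],"twist":0,"fingers":0.5},{"dp":[0,-0.1,0],"twist":0,"fingers":0.5},{"dp":[0,-0.1,0],"twist":0,"fingers":0.5}]' 15
python3 -c "
from h import *
u=np.array([-.9668,.2554]); b=np.array([.563,-.0205]); w=b+u*.095; go(*w,.1755,165.2)
c=cam('scene'); w=c['pixels'][130:190,225:305]; cv2.imwrite('pics/s4.png',cv2.resize(w,(800,600),interpolation=cv2.INTER_CUBIC))"
```

```text
time_s: 15.1
tool_pos: [0.4342, 0.0145, 0.1561]
tool_rot: [179.8, -1.8, 165.5]
force: [0.9, -1.1, -0.8]
grip_width: 0.0544
grasp_force: 15.0
hold [0.4347 0.0143 0.1748] [179.84  -1.79 165.48] z [-0.0295  0.0105 -0.9995] j7 68.7 F [ 0.93 -1.13 -0.84]
dp cm [-3.78 -0.11 -0.19] twist 0.28
```

View pics/s4.png

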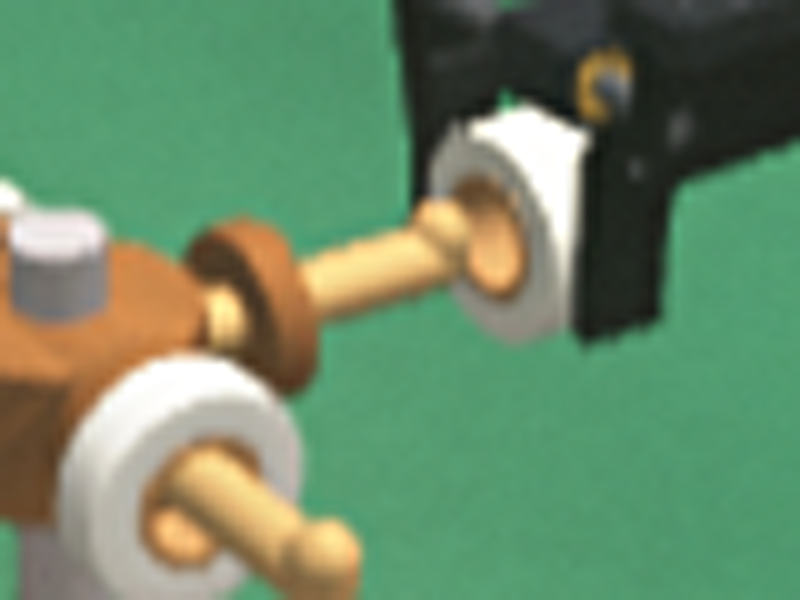

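The nose (445,225) sits in front of the bore (485,240) and looks aligned. I'll feed it in carefully, watching the force.

```bash
python3 -m jog '[{"dp":[-0.2,-0.1,-0.1],"twist":0.2,"fingers":0.5},{"dp":[-0.5,-0.1,-0.1],"twist":0.2,"fingers":0.5},{"dp":[-0.9,-0.1,-0.11],"twist":0.2,"fingers":0.5},{"dp":[-1.3,-0.1,-0.12],"twist":0.2,"fingers":0.5},{"dp":[-1.7,-0.1,-0.13],"twist":0.2,"fingers":0.5}]' 15
python3 -c "
from h import *
u=np.array([-.9668,.2554]); b=np.array([.563,-.0205]); w=b+u*.08; go(*w,.1755,165.2)"
```

```text
time_s: 15.78
tool_pos: [0.4507, 0.0092, 0.1567]
tool_rot: [179.9, -1.8, 165.3]
force: [0.0, 0.1, -0.9]
grip_width: 0.0538
grasp_force: 15.0
hold [0.4512 0.009  0.1754] [179.86  -1.8  165.27] z [-0.0297  0.0103 -0.9995] j7 70.3 F [ 0.03  0.14 -0.87]
dp cm [-3.56 -0.   -0.12] twist 0.07
```

```bash
python3 -m jog '[{"dp":[-0.4,0,-0.01],"twist":0,"fingers":0.5},{"dp":[-0.8,0,-0.03],"twist":0,"fingers":0.5},{"dp":[-1.3,0,-0.04],"twist":0,"fingers":0.5},{"dp":[-1.8,0,-0.06],"twist":0,"fingers":0.5},{"dp":[-2.3,0,-0.08],"twist":0,"fingers":0.5},{"dp":[-2.8,0,-0.1],"twist":0,"fingers":0.5},{"dp":[-3.3,0,-0.11],"twist":0,"fingers":0.5},{"dp":[-3.5,0,-0.12],"twist":0,"fingers":0.5}]' 15
python3 -c "
from h import *
u=np.array([-.9668,.2554]); b=np.array([.563,-.0205]); w=b+u*.075; go(*w,.168,165.2)"
```

```text
time_s: 16.77
tool_pos: [0.4846, 0.0002, 0.1569]
tool_rot: [179.9, -1.8, 165.3]
force: [0.1, 0.1, -0.4]
grip_width: 0.0543
grasp_force: 15.0
hold [4.851e-01 1.000e-04 1.756e-01] [179.86  -1.79 165.27] z [-0.0296  0.0103 -0.9995] j7 73.8 F [ 0.08  0.14 -0.36]
dp cm [-0.58 -0.    0.74] twist 0.07
```

```bash
python3 -m jog '[{"dp":[0,0,0.2],"twist":0,"fingers":0.5},{"dp":[0,0,0.4],"twist":0,"fingers":0.5},{"dp":[0,0,0.55],"twist":0,"fingers":0.5},{"dp":[0,0,0.55],"twist":0,"fingers":0.5}]' 15; python3 -m jog '[{"dp":[0,0,0.1],"twist":0,"fingers":0.5},{"dp":[0,0,0.1],"twist":0,"fingers":0.5}]' 15;
```

```text
time_s: 17.27
tool_pos: [0.4839, 0.0004, 0.1512]
tool_rot: [179.9, -1.8, 165.3]
force: [0.8, 0.8, -0.9]
grip_width: 0.054
grasp_force: 15.0
time_s: 17.52
tool_pos: [0.484, 0.0004, 0.1503]
tool_rot: [179.9, -1.8, 165.3]
force: [-0.1, 0.6, -1.0]
grip_width: 0.0541
grasp_force: 15.0
```

```bash
python3 -m jog '[{"dp":[-0.3,0,-0.01],"twist":0,"fingers":0.5},{"dp":[-0.6,0,-0.02],"twist":0,"fingers":0.5},{"dp":[-0.8,0,-0.03],"twist":0,"fingers":0.5},{"dp":[-0.8,0,-0.03],"twist":0,"fingers":0.5}]' 15; python3 -m jog '[{"dp":[-0.1,0,0],"twist":0,"fingers":0.5},{"dp":[-0.2,0,-0.01],"twist":0,"fingers":0.5},{"dp":[-0.2,0,-0.01],"twist":0,"fingers":0.5}]' 15;
```

```text
time_s: 18.02
tool_pos: [0.492, -0.0017, 0.1504]
tool_rot: [179.9, -1.8, 165.3]
force: [0.5, -1.1, -0.8]
grip_width: 0.0542
grasp_force: 15.0
time_s: 18.4
tool_pos: [0.4938, -0.0021, 0.1505]
tool_rot: [179.9, -1.8, 165.3]
force: [-0.5, 0.6, -0.9]
grip_width: 0.0542
grasp_force: 15.0
```

```bash
python3 -m jog '[{"dp":[-0.1,0,0],"twist":0,"fingers":0.5},{"dp":[-0.1,0,0],"twist":0,"fingers":0.5}]' 15
```

```text
time_s: 18.65
tool_pos: [0.4947, -0.0023, 0.1504]
tool_rot: [179.9, -1.8, 165.3]
force: [0.0, -0.4, -1.8]
grip_width: 0.0541
grasp_force: 15.0
```

```bash
for i in 1; do python3 -m jog '[{"dp":[-0.1,0,0],"twist":0,"fingers":0.5},{"dp":[-0.1,0,0],"twist":0,"fingers":0.5}]' 15 | grep -E "pos|force"; python3 -m jog '[{"dp":[-0.1,0,0],"twist":0,"fingers":0.5},{"dp":[-0.1,0,0],"twist":0,"fingers":0.5}]' 15| grep -E "pos|force"; done
```

```text
tool_pos: [0.4948, -0.0024, 0.1502]
force: [-3.8, 1.2, 1.5]
grasp_force: 15.0
tool_pos: [0.4948, -0.0024, 0.15]
force: [-6.6, 2.1, 2.9]
grasp_force: 15.0
```

```bash
python3 -m jog '[{"dp":[0,0,0],"twist":0,"fingers":0.5},{"dp":[0,0,0],"twist":0,"fingers":0.5},{"dp":[0,0,0],"twist":0,"fingers":0.5},{"dp":[0,0,0],"twist":0,"fingers":0.5}]' 15
```

```text
time_s: 19.65
tool_pos: [0.4948, -0.0024, 0.15]
tool_rot: [179.9, -2.0, 165.3]
force: [-6.2, 1.5, 2.8]
grip_width: 0.0545
grasp_force: 15.0
```

The roll bears on the collar with a steady push of about 6.4 N. Releasing and withdrawing straight up.

```bash
python3 -m jog '[{"dp":[0,0,0],"twist":0,"fingers":0.66},{"dp":[0,0,0],"twist":0,"fingers":0.72},{"dp":[0,0,0],"twist":0,"fingers":0.8},{"dp":[0,0,0],"twist":0,"fingers":0.85},{"dp":[0,0,0],"twist":0,"fingers":0.85},{"dp":[0,0,0],"twist":0,"fingers":0.85}]' 15; python3 -m jog '[{"dp":[0,0,-0.5],"twist":0,"fingers":0.85},{"dp":[0,0,-1.5],"twist":0,"fingers":0.85},{"dp":[0,0,-3],"twist":0,"fingers":0.85},{"dp":[0,0,-5],"twist":0,"fingers":0.85},{"dp":[0,0,-7.5],"twist":0,"fingers":0.85},{"dp":[0,0,-10],"twist":0,"fingers":0.85},{"dp":[2,8,-10],"twist":0,"fingers":0.85},{"dp":[3,13,-10],"twist":0,"fingers":0.85}]' 15
python3 -m jog '[{"dp":[1,5,0],"twist":0,"fingers":0.85},{"dp":[2,10,0],"twist":0,"fingers":0.85},{"dp":[2,14,0],"twist":0,"fingers":0.85},{"dp":[2,14,0],"twist":0,"fingers":0.85}]' 15
python3 - <<'E'
from h import *
c=cam("top"); P=pts(c); z=P[...,2]; a=cv2.resize(c["pixels"][120:260,220:380],(480,420),interpolation=cv2.INTER_CUBIC)
s=cam("scene"); b=cv2.resize(s["pixels"][120:240,190:290],(310,372),interpolation=cv2.INTER_CUBIC)
o=np.zeros((420,790,3),np.uint8); o[:,:480]=a; o[:372,480:]=b; cv2.imwrite("pics/end.png",o)
ax=np.array([.5612,-.02]); reg=np.zeros(z.shape,bool); reg[120:260,230:370]=1; reg&=(z>.15)&(z<.21); q=P[reg]; d=q[:,:2]-ax; r=np.hypot(*d.T); an=np.degrees(np.arctan2(d[:,1],d[:,0]))%360
for lo in (165,255,345,75):
    k=(r>.092)&(abs((an-lo+180)%360-180)<15); print(lo,np.median((an[k]-lo+180)%360-180)+lo)
u=np.array([-.9668,.2554]); al=d@u; la=d@[-u[1],u[0]]; k=(al>.045)&(al<.1)&(abs(la)<.012)&(q[:,2]>.184); print("roll/collar along",np.percentile(al[k],[2,98]))
E
```

```text
time_s: 20.4
tool_pos: [0.4967, -0.0029, 0.1504]
tool_rot: [179.9, -1.8, 165.3]
force: [-0.1, 0.0, 0.5]
grip_width: 0.0738
grasp_force: 0.0
time_s: 21.4
tool_pos: [0.504, 0.1221, 0.2537]
tool_rot: [179.7, -1.7, 165.1]
force: [0.9, -0.6, 0.1]
grip_width: 0.0741
grasp_force: 0.0
time_s: 21.9
tool_pos: [0.5189, 0.2658, 0.2528]
tool_rot: [179.8, -1.8, 165.6]
force: [-0.5, -0.1, -0.5]
grip_width: 0.074
grasp_force: 0.0
165 163.9785880429128
255 255.48543014775552
345 345.9726427577517
75 74.48989163922334
roll/collar along [0.04575834 0.07852288]
```

View pics/end.png

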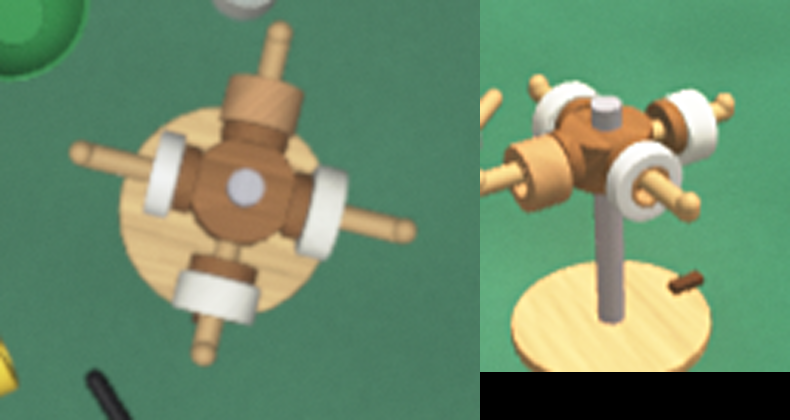

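The roll hangs flush against the collar (top crop at (215,290)). The carousel still measures about 165°, and the other three rolls are on their hooks.

```bash
python3 -c "
from cell import env
print(env.sign_off())"
```

```text
the job is handed in; nothing more can be done
None
```

The job is handed in at about 22 s of robot time: the free hook is over the block (measured about 165° against the block's estimated 165°), and the spare roll hangs against the collar after a steady push of about 6.4 N, with the other three rolls still on their hooks.

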